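# Sort the stitching things into their trays

## Task

Sort the stitching things on the green board into their trays: stand the three thread spools upright in the blue tray, one to a bay, lay the glue pen flat inside the red tray, and lay the pricking iron flat inside the grey tray. Leave everything released and at rest.

Things in the scene. Friction and masses are not known exactly. Their poses are not given: they have to be found in the camera images.
- red_spool: Thread spool, dark red thread, black flanges; standing, 56 mm high, 50 g. Two round flanges 42 mm across and 7 mm thick (bottom 0 to 7 mm, top 49 to 56 mm), wound core 24 mm solid diameter between. Grip it by the rim of the top flange. Origin: centre of the underside, z up the spool's axis; yaw has no meaning.
- yellow_spool: Thread spool, yellow thread, light wood flanges; standing, 56 mm high, 50 g. Two round flanges 42 mm across and 7 mm thick (bottom 0 to 7 mm, top 49 to 56 mm), wound core 24 mm solid diameter between. Grip it by the rim of the top flange. Origin: centre of the underside, z up the spool's axis; yaw has no meaning.
- white_spool: Thread spool, off-white thread, black flanges; standing, 56 mm high, 50 g. Two round flanges 42 mm across and 7 mm thick (bottom 0 to 7 mm, top 49 to 56 mm), wound core 24 mm solid diameter between. Grip it by the rim of the top flange. Origin: centre of the underside, z up the spool's axis; yaw has no meaning.
- glue_pen: Glue pen lying on its side: grey foot, white middle, yellow cap; 88 mm long (x), 17 mm wide (y), 17 mm high, 25 g. Does not roll. Origin: centre of its underside; x along its length, z up.
- pricking_iron: Pricking iron (black steel leather punch, prongs at one end) lying flat: 108 mm long (x), 60 g. Handle 10 mm wide and 10 mm high from x = -54 to +20 mm; flat head and prongs, 16 mm wide, from there to +54 mm. Origin: underside, middle of its length; z up. Grip the handle across its width near the origin.
- thread_tray: Blue plastic tray with three square bays in a row, fixed on the green working board, whose flat top is 18 mm above the bench and carries all listed things: outside 68 mm along its x, 196 mm along its y, 22 mm high; walls, dividers and floor 4 mm thick. Each bay is 60 x 60 mm inside and 18 mm deep; bay centres lie at y = -64, 0 and +64 mm. Origin: centre of its underside; z up.
- glue_tray: Open shallow red plastic tray, for glue; fixed on the green board. One bay: outside 90 mm along its x, 160 mm along its y, 18 mm high; walls and floor 4 mm thick, so inside 82 x 152 mm and 14 mm deep. Origin: centre of its underside; z up.
- tool_tray: Open shallow grey plastic tray, for hand tools; fixed on the green board. One bay: outside 90 mm along its x, 160 mm along its y, 18 mm high; walls and floor 4 mm thick, so inside 82 x 152 mm and 14 mm deep. Origin: centre of its underside; z up.
Not all that is in view belongs to the job. Of the things shaped like the pricking_iron, the black one is meant.

How it is judged:
At the end, for the whole second after the job is handed in: Each spool stands upright (within 0.12 rad) on the floor of a bay of the blue tray, within 15 mm of the bay's centre in x and y, one to a bay; the glue pen lies level (within 0.09 rad) on the floor inside the red tray and the pricking iron likewise inside the grey tray; all released and at rest (x of red_spool in the frame of thread_tray between -0.015 and 0.015 m and z of red_spool in the frame of thread_tray between -0.001 and 0.009 m and angle between each of red_spool, yellow_spool, white_spool's own z axis and vertical below 0.12 rad and (y of red_spool in the frame of thread_tray between -0.079 and -0.049 m or y of red_spool in the frame of thread_tray between -0.015 and 0.015 m or y of red_spool in the frame of thread_tray between 0.049 and 0.079 m) and linear speed of each of red_spool, yellow_spool, white_spool, glue_pen, pricking_iron below 0.02 m/s and angular speed of each of red_spool, yellow_spool, white_spool, glue_pen, pricking_iron below 0.2 rad/s and x of yellow_spool in the frame of thread_tray between -0.015 and 0.015 m and z of yellow_spool in the frame of thread_tray between -0.001 and 0.009 m and (y of yellow_spool in the frame of thread_tray between -0.079 and -0.049 m or y of yellow_spool in the frame of thread_tray between -0.015 and 0.015 m or y of yellow_spool in the frame of thread_tray between 0.049 and 0.079 m) and x of white_spool in the frame of thread_tray between -0.015 and 0.015 m and z of white_spool in the frame of thread_tray between -0.001 and 0.009 m and (y of white_spool in the frame of thread_tray between -0.079 and -0.049 m or y of white_spool in the frame of thread_tray between -0.015 and 0.015 m or y of white_spool in the frame of thread_tray between 0.049 and 0.079 m) and x of glue_pen in the frame of glue_tray between -0.041 and 0.041 m and y of glue_pen in the frame of glue_tray between -0.076 and 0.076 m and z of glue_pen in the frame of glue_tray below 0.015 m and angle between glue_pen's own x axis and vertical between 1.4808 and 1.6608 rad and x of pricking_iron in the frame of tool_tray between -0.041 and 0.041 m and y of pricking_iron in the frame of tool_tray between -0.076 and 0.076 m and z of pricking_iron in the frame of tool_tray below 0.014 m and angle between pricking_iron's own x axis and vertical between 1.4808 and 1.6608 rad); the robot touches nothing.
It also fails if it takes over 112 s, if anything falls off the work surface, if the arm or the gripper's body presses on something with over 40 N, if the wrist force passes 120 N, or if a joint passes its speed limit or range.

## Robot

A 6-joint arm with a two-finger parallel gripper is mounted at the origin on a cart in front of the work surface, level with it; the furniture and walls round the work are solid. World frame = base frame: x ahead of the robot, y to its left, z up, the work surface at z = 0. Lengths are in m, angles in rad, forces in N, time in s.
With the tool pointing down it reaches from about 0.225 to 0.725 m from the base axis. Payload 3.1 kg.
Tool frame: the origin (TCP) lies midway between the tips of the shut fingers; the grasp point (between the pads) lies 19 mm behind it; z points along the fingers, y is the line along which they close (so a half turn about z gives the same grasp; the last joint's range is limited). The gripper opens to 85 mm and grips with 20 to 120 N. Pads are 22 mm wide; open, the fingers measure 114 mm over their backs; the gripper's body (76 mm by 85 mm) begins 54 mm behind the grasp point. The pads swing forward as they close: fully open they stand 13 mm farther back than shut.
Start: joints at [-1.296, 0.048, 0.099, 1.622, 0, 1.443], TCP at [0.206, -0.483, 0.231] pointing down, gripper open.
Joint ranges: [-2.91, 2.91], [-0.99, 1.94], [-1.21, 1.42], [-2.12, 2.29], [-1.49, 1.47], [-3.14, 3.14]. Speed limits (rad/s): [2.79, 2.79, 3.14, 3.14, 3.14, 3.14].

## Interface

Orientations are given as a unit quaternion [w, x, y, z].
In Python, from cell import state, camera, get_calibration, job_done, recognise, silhouettes gives the robot as it stands.
- The arm moves only by the tool send_rows, never from a script. Its argument "plan" is a list of rows, each a list of 7 numbers: the shift along the tool's x, y, z in cm, then the turn, a rotation vector about the tool's x, y, z in units of 6 degrees (1.0 is 6 degrees), then the opening, from -1 (shut) to 1 (fully open). A call has 1 to 20 rows; each row is the pose to reach, as a shift and turn from the pose commanded when the call began, along the tool's axes at that moment; what a row does not reach only later rows make up. A row lasts 1/12 s, in which the tool goes at most 41.7 mm and 7.16 degrees, less where a joint would pass 70% of its speed; a pose out of reach is approached as far as the arm can. A call with a gripper value outside its range is refused whole. The fingers move at their own pace and stop on an object; "squeeze" is the grip in N (left out, the last holds). Time passes only in rows, so rows that repeat a pose let the fingers close. It gives the time, the measured TCP pose, the force, the opening and the grip force at its end, in the units of the state.
- state(): the state, without advancing time (a new reading comes with each control period).
- camera(name): name is "scene" or "top" or "wrist"; returns the picture (420x560x3 uint8, red, green, blue); there is no depth.
- get_calibration(name): a dict with "vertical_fov" (degrees; the focal length in pixels is half the picture's height over the tangent of half this angle, whatever the lens; pixels are square), "cx", "cy" (the principal point, pixels), "world_to_cam" (4x4, takes a point from world to camera coordinates); the wrist camera has in their place "tool_from_camera" (4x4, takes a point from camera to tool coordinates, whose origin is the TCP and whose axes are the flange's). Camera axes: x right, y up, looking along -z (the intrinsics and any distortion apply to the point x, -y, -z); pixel columns grow to the right and rows downward; lengths in m; the calibration is good to about 2 mm. A picture is of the moment at which its call begins: read the wrist's pose just before it. get_calibration takes no time and is no camera call.
- job_done(): hands the job in; it is judged then, once.
Trained networks look in the newest picture that a camera, given by its name, has taken for a name from the list of things; names that differ only in an ending like _2 or _b are one class to them, and where a whole thing is asked for, a point or a joint stands for the part that bears it (a point fixed in the world has none). Each returns a list of dicts, best first, with "score" (0 to 1); they miss things now and then, are a little off and sometimes report something else, mostly with a low value. They report only what shows in the picture. A call takes as long as a camera call. They do not tell look-alikes from the thing itself.
- recognise(camera, target): "box" ([centre column, centre row, width, height] as shares, 0 to 1, of the picture: columns of its width, rows of its height, round what is visible of it).
- silhouettes(camera, target): "pixels" (420x560 bool, what is visible of it) and "box" ([centre column, centre row, width, height] as shares, 0 to 1, of the picture: columns of its width, rows of its height, round what is visible of it).
The state is a dict: "t": time; "joints": joint angles; "joint_vel": joint speeds; "tau": joint torques, N m; "tcp_pos": TCP position; "eef_rot": TCP orientation; "ft_force": force on the tool from outside, world axes, zero at the start; "torque": the same for the moment, N m; "gripper_width": finger opening in m; "gripper_force": force on a finger pad.
Only numpy, scipy, OpenCV 4.12 (cv2) and the standard library are available. Lean on these libraries where they do the work, as an engineer would, in place of code of your own. Each camera call takes 0.05 s, during which the arm holds its last target. There are 200 camera calls.

## Working session

There is one attempt and no reset: what is moved stays moved. The work goes in short steps, Python scripts to look and compute and a tool call to move; the robot and the scene stay as the last step left them, time stands still between calls to the robot, and variables do not carry over. Pictures are saved under pics/ and viewed, at most 14 in all, crops included, and the job is handed in when it is done.

Besides the shell and the picture viewer there is one more tool, called after ">>>" by a JSON object that holds its "op" and its "data". send_rows: Moves the arm, as the interface text tells. Its arguments: {"type":"object","properties":{"plan":{"type":"array"},"squeeze":{"type":"number"}},"required":["plan"]}

```bash
mkdir -p pics; ls
python3 - <<'E'
from cell import *
import cv2,numpy as np
s=state();print(s['t'],s['tcp_pos'],s['eef_rot'],s['gripper_width'])
for n in ['scene','top','wrist']:
    cv2.imwrite(f'pics/{n}0.png',camera(n)[:,:,::-1]); print(n,get_calibration(n))
E
```

```text
pics
0.0 [ 0.20561776 -0.48237793  0.23009584] [-1.20425190e-03  9.79790055e-01  2.00024972e-01 -8.64084869e-05] 0.08501011653666432
scene {'vertical_fov': 52.78509515307506, 'cx': 276.198464640088, 'cy': 203.18397968781215, 'world_to_cam': array([[-0.43155464, -0.90192286, -0.01719704,  0.28517939],
       [ 0.56491829, -0.28506814,  0.77434067, -0.36814547],
       [-0.70329788,  0.32445539,  0.6325352 , -0.7771387 ],
       [ 0.        ,  0.        ,  0.        ,  1.        ]])}
top {'vertical_fov': 44.2237423017137, 'cx': 279.9555273563957, 'cy': 208.84258726364288, 'world_to_cam': array([[-1.67890007e-02, -9.99858778e-01, -7.44580836e-04,
         3.66770287e-02],
       [ 9.86256212e-01, -1.66830055e-02,  1.64378716e-01,
        -5.99470413e-01],
       [-1.64367923e-01,  2.02540690e-03,  9.86397021e-01,
        -1.13897219e+00],
       [ 0.00000000e+00,  0.00000000e+00,  0.00000000e+00,
         1.00000000e+00]])}
wrist {'vertical_fov': 68.04613427900206, 'cx': 277.73923376534555, 'cy': 206.81371476688878, 'tool_from_camera': array([[-6.78606799e-04,  9.60568038e-01,  2.78044212e-01,
         7.04354496e-02],
       [ 9.99999543e-01,  4.64572769e-04,  8.35668304e-04,
         2.22053495e-04],
       [ 6.73544494e-04,  2.78044652e-01, -9.60567914e-01,
        -1.42984420e-01],
       [ 0.00000000e+00,  0.00000000e+00,  0.00000000e+00,
         1.00000000e+00]])}
```

View pics/top0.png

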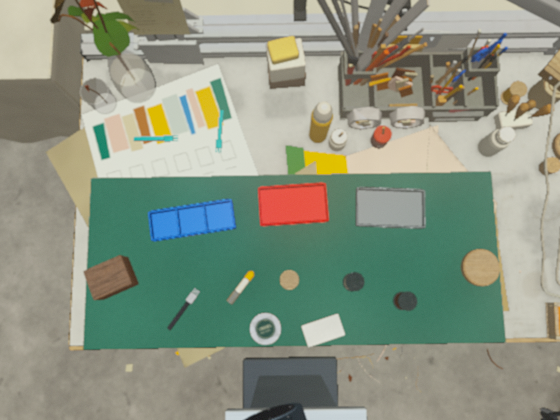

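View pics/scene0.png

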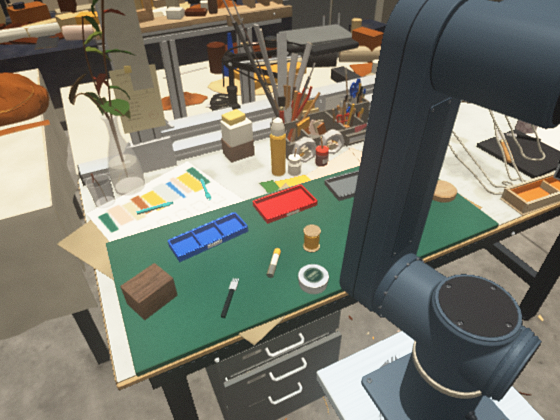

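The top view shows the blue tray around (192,220), red tray (293,204) and grey tray (391,208). The glue pen is at (241,287) and the black iron at (184,309). The spools are at (289,280), (354,281) and (405,300). Next I'll measure their positions.

```bash
cat > h.py <<'E'
from cell import *
import cv2,numpy as np
def f(c): return 210/np.tan(np.radians(c['vertical_fov']/2))
def unproj(px,z,name='top',T=None):
    c=get_calibration(name); px=np.atleast_2d(np.asarray(px,float))
    d=np.c_[(px[:,0]-c['cx'])/f(c),-(px[:,1]-c['cy'])/f(c),-np.ones(len(px))]
    M=np.linalg.inv(c['world_to_cam']) if T is None else T@c['tool_from_camera']
    d=d@M[:3,:3].T;o=M[:3,3]
    return o+d*((z-o[2])/d[:,2])[:,None]
def toolT():
    s=state();w,x,y,z=s['eef_rot'];from scipy.spatial.transform import Rotation as R
    T=np.eye(4);T[:3,:3]=R.from_quat([x,y,z,w]).as_matrix();T[:3,3]=s['tcp_pos'];return T
def rect(mask,z,name='top',T=None):
    v,u=np.nonzero(mask);p=unproj(np.c_[u,v],z,name,T)[:,:2]
    (cx,cy),(a,b),_=r=cv2.minAreaRect((p*1000).astype(np.float32))
    bx=cv2.boxPoints(r);e=[bx[1]-bx[0],bx[2]-bx[1]];l=max(e,key=np.linalg.norm)
    return np.round([cx,cy,max(a,b),min(a,b),np.degrees(np.arctan2(l[1],l[0]))%180],1)
E
python3 - <<'E'
from h import *
im=camera('top')
Z={'red_spool':.074,'yellow_spool':.074,'white_spool':.074,'glue_pen':.027,'pricking_iron':.026,'thread_tray':.040,'glue_tray':.036,'tool_tray':.036}
for n,z in Z.items():
    for s in silhouettes('top',n)[:3]:
        b=s['box']; print(n,round(s['score'],2),np.round([b[0]*560,b[1]*420]),rect(s['pixels'],z),s['pixels'].sum())
cv2.imwrite('pics/topcrop.png',cv2.resize(im[165:350,80:480,::-1],None,fx=2,fy=2,interpolation=cv2.INTER_CUBIC))
E
```

```text
red_spool 0.96 [405. 302.] [ 388.2 -243.3   48.5   36.6   89. ] 347
red_spool 0.59 [190. 220.] [575.3 227.4 193.6  73.4  97.7] 2660
yellow_spool 0.49 [290. 279.] [439.1   9.3  39.3  35.3 179. ] 262
white_spool 0.7 [355. 281.] [ 432.3 -131.4   48.6   39.2   89. ] 339
glue_pen 0.81 [241. 287.] [425.9 119.9  86.7  16.1 142.4] 248
pricking_iron 0.7 [219. 129.] [795.4 171.3  97.7  15.1 178. ] 195
pricking_iron 0.68 [183. 307.] [377.5 252.9 104.9  15.2 142.8] 236
pricking_iron 0.66 [155. 140.] [781.5 324.8 103.3  14.9  89. ] 216
glue_tray 0.59 [294. 204.] [614.4  -2.4 159.8  94.7  92.9] 2654
tool_tray 0.69 [390. 206.] [ 602.7 -227.4  162.8   95.    86.6] 2760
```

View pics/topcrop.png

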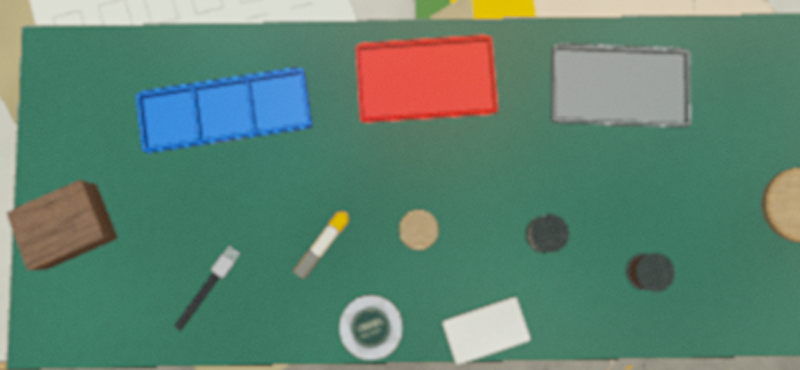

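Black iron is at crop (208,290), with the head to the upper right. The pen is at (322,245). The yellow, white and red spools are at crop (418,230), (547,233) and (650,271). Next I'll fit the spools and trays more closely.

```bash
cat >> h.py <<'E'
def proj(P,name='top'):
    c=get_calibration(name);M=c['world_to_cam'];q=np.asarray(P)@M[:3,:3].T+M[:3,3]
    return np.c_[c['cx']+f(c)*q[:,0]/-q[:,2],c['cy']-f(c)*q[:,1]/-q[:,2]]
def spoolfit(mask,zb=.018,name='top'):
    t=np.linspace(0,6.283,60);C=np.c_[.021*np.cos(t),.021*np.sin(t)]
    v,u=np.nonzero(mask);m=np.r_[u.mean(),v.mean()];xy=unproj(m,zb+.03,name)[0,:2]
    for _ in range(6):
        h=cv2.convexHull(proj(np.vstack([np.c_[C+xy,np.full(60,zb+k)] for k in(0,.056)]),name).astype(np.float32))
        M=cv2.moments(h);d=m-np.r_[M['m10'],M['m01']]/M['m00']
        xy=xy+(unproj(m+d,zb+.03,name)-unproj(m,zb+.03,name))[0,:2]
    return np.round(xy*1000,1),round(mask.sum()/M['m00'],2)
E
python3 - <<'E'
from h import *
im=camera('top').astype(int);R,G,B=[im[:,:,i] for i in range(3)]
for n in ['red_spool','yellow_spool','white_spool']: print(n,spoolfit(silhouettes('top',n)[0]['pixels']))
def big(m):
    m=m.astype(np.uint8);m[:170]=0;m[260:]=0;k,l,s,_=cv2.connectedComponentsWithStats(m);return l==1+np.argmax(s[1:,4])
print(rect(big((B>R+60)&(B>G+30)),.04))
print(rect(big((R>G+80)&(R>B+80)),.036))
print(rect(big((abs(R-G)<15)&(abs(B-G)<15)),.036))
im=camera('scene')
for n in ['yellow_spool']:
    for s in silhouettes('scene',n)[:1]: print('scene',n,spoolfit(s['pixels'],name='scene'))
for n,z in [('glue_pen',.027),('pricking_iron',.023)]:
    for s in silhouettes('scene',n)[:3]: print(n,rect(s['pixels'],z,'scene'))
print(np.round(rect(silhouettes('top','glue_pen')[0]['pixels'],.018+.01),1))
E
```

```text
red_spool (array([ 387.8, -247.4]), np.float64(0.89))
yellow_spool (array([439.6,  10.2]), np.float64(0.93))
white_spool (array([ 432.6, -133.7]), np.float64(0.96))
[580.2 231.9 197.5  73.5  97.9]
[614.5  -3.5 159.7  93.   92.9]
[600.1 595.1 212.1 179.3 180. ]
scene yellow_spool (array([438.2,   8.2]), np.float64(0.95))
glue_pen [422.8 120.1  92.4  15.5 141.8]
pricking_iron [763.8 328.8  96.4  18.9  90.2]
pricking_iron [782.  176.  108.6  16.1 176.6]
pricking_iron [374.1 252.  103.9  14.2 145.3]
[426.  121.2  85.3  16.5 140.5]
```

```bash
cat > go.py <<'E'
import sys
from h import *
from scipy.spatial.transform import Rotation as Ro
# args: groups of x,y,z,yaw (mm, deg) -> shift cm, turn units, in tool axes now
T=toolT();s=state();print('t',round(s['t'],2),'tcp',np.round(T[:3,3]*1000,1),'yaw',round(np.degrees(np.arctan2(T[1,0],T[0,0])),1))
for a in sys.argv[1:]:
    x,y,z,w=map(float,a.split(','));c,q=np.cos(np.radians(w)),np.sin(np.radians(w))
    D=np.array([[c,q,0],[q,-c,0],[0,0,-1]])
    d=T[:3,:3].T@(np.array([x,y,z])/1000-T[:3,3])*100
    r=np.degrees(Ro.from_matrix(T[:3,:3].T@D).as_rotvec())/6
    n=max(np.linalg.norm(d)/4.17,np.linalg.norm(r)*6/7.16)
    print(np.round(d,2).tolist(),np.round(r,2).tolist(),'rows>=',round(n,1))
E
python3 go.py 387.8,-247.4,140,97.9 387.8,-247.4,51,97.9
```

```text
t 1.05 tcp [ 205.8 -483.   231.3] yaw 23.1
[25.98, -14.54, 9.13] [0.0, 0.0, -12.47] rows>= 10.4
[25.98, -14.54, 18.03] [0.0, 0.0, -12.47] rows>= 10.4
```

>>> {"op": "send_rows", "data": {"plan": [[26, -14.5, 9.1, 0, 0, -12.47, 1], [26, -14.5, 9.1, 0, 0, -12.47, 1], [26, -14.5, 9.1, 0, 0, -12.47, 1], [26, -14.5, 9.1, 0, 0, -12.47, 1], [26, -14.5, 9.1, 0, 0, -12.47, 1], [26, -14.5, 9.1, 0, 0, -12.47, 1], [26, -14.5, 9.1, 0, 0, -12.47, 1], [26, -14.5, 9.1, 0, 0, -12.47, 1], [26, -14.5, 9.1, 0, 0, -12.47, 1], [26, -14.5, 9.1, 0, 0, -12.47, 1], [26, -14.5, 9.1, 0, 0, -12.47, 1], [26, -14.5, 9.1, 0, 0, -12.47, 1], [26, -14.5, 9.1, 0, 0, -12.47, 1], [26, -14.5, 9.1, 0, 0, -12.47, 1]], "squeeze": 40}}

```text
t: 2.22
tcp_pos: [0.3881, -0.2478, 0.1404]
eef_rot: [0.0, 0.657, 0.754, 0.0]
ft_force: [-0.9, -1.3, -0.4]
gripper_width: 0.0852
gripper_force: 0.0
```

```bash
python3 go.py 387.8,-247.4,51,97.9
python3 - <<'E'
from h import *
T=toolT();im=camera('wrist');cv2.imwrite('pics/w1.png',im[:,:,::-1])
for s in silhouettes('wrist','red_spool')[:2]: print(s['score'],rect(s['pixels'],.074,'wrist',T))
E
```

```text
t 2.22 tcp [ 388.1 -247.8  140.4] yaw 97.8
[0.04, -0.03, 8.94] [0.0, 0.0, -0.02] rows>= 2.1
0.86 [ 385.2 -243.7   51.1   41.5  113.9]
```

View pics/w1.png

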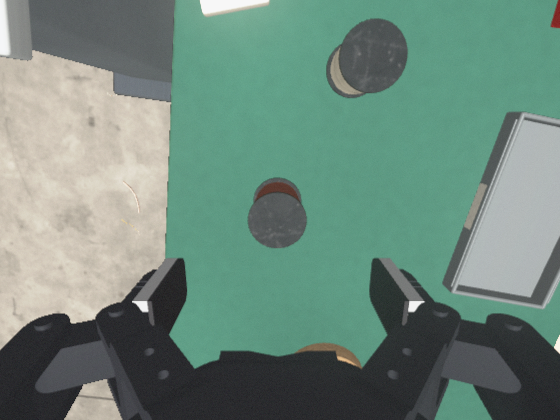

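The wrist view shows the red spool's top flange at (277.5,219), white's at (373,55), and the grey tray at the right. The red thread confirms which spool this is.

Run:
```python
from h import *
T=toolT();print(np.round(unproj([[277.5,219],[249,219],[306,219],[373,55],[339,55],[407,55]],.074,'wrist',T)*1000,1))
print('tray',np.round(unproj([[517,113],[445,290],[546,306]],.036,'wrist',T)*1000,1))
```

```text
[[ 387.6 -247.1   74. ]
 [ 367.6 -249.8   74. ]
 [ 407.7 -244.3   74. ]
 [ 431.4 -134.1   74. ]
 [ 410.7 -136.9   74. ]
 [ 452.1 -131.2   74. ]]
tray [[ 558.5 -150.6   36. ]
 [ 547.3 -305.7   36. ]
 [ 643.3 -309.2   36. ]]
```

>>> {"op": "send_rows", "data": {"plan": [[0, 0, 3.5, 0, 0, 0, 1], [0, 0, 6.5, 0, 0, 0, 1], [0, 0, 9.2, 0, 0, 0, 1], [0, 0, 9.2, 0, 0, 0, 1], [0, 0, 9.2, 0, 0, 0, -1], [0, 0, 9.2, 0, 0, 0, -1], [0, 0, 9.2, 0, 0, 0, -1], [0, 0, 9.2, 0, 0, 0, -1], [0, 0, 9.2, 0, 0, 0, -1], [0, 0, 9.2, 0, 0, 0, -1], [0, 0, 9.2, 0, 0, 0, -1], [0, 0, 9.2, 0, 0, 0, -1], [0, 0, 6, 0, 0, 0, -1], [0, 0, 3, 0, 0, 0, -1], [0, 0, 0, 0, 0, 0, -1], [0, 0, 0, 0, 0, 0, -1]], "squeeze": 40}}

```text
t: 3.65
tcp_pos: [0.3916, -0.2506, 0.1481]
eef_rot: [0.007, 0.657, 0.754, 0.0]
ft_force: [1.1, -0.7, -0.2]
gripper_width: 0.0372
gripper_force: 40.1
```

```bash
python3 go.py 573.7,295.4,140,97.9 573.7,295.4,53,97.9;python3 - <<'E'
from h import *
cv2.imwrite('pics/w2.png',camera('wrist')[:,:,::-1])
E
```

```text
t 3.65 tcp [ 391.6 -250.6  148.1] yaw 97.9
[51.58, 25.53, 0.52] [0.08, 0.09, -0.0] rows>= 13.8
[51.67, 25.45, 9.22] [0.08, 0.09, -0.0] rows>= 14.0
```

View pics/w2.png

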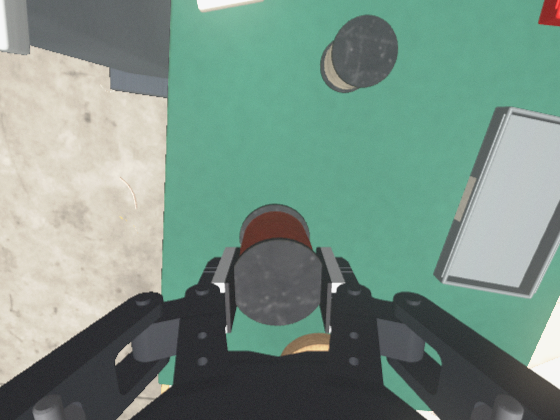

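```bash
python3 go.py 573.7,295.4,140,97.9
python3 - <<'E'
from h import *
T=toolT()
print(np.round((np.linalg.inv(T)@np.r_[unproj([277,283],T[2,3]+.0235,'wrist',T)[0],1])*1000,1),state()['ft_force'],state()['gripper_width'],state()['joint_vel'],state()['tau'])
E
```

```text
t 3.7 tcp [ 390.8 -249.9  145.3] yaw 97.9
[51.5, 25.61, 0.32] [0.06, 0.07, -0.0] rows>= 13.8
[ 1.80e+00 -5.00e-01 -2.35e+01  1.00e+03] [0.63382678 0.98840621 0.11987236] 0.037232710431142395 [ 0.00037965  0.02955563 -0.08265664 -0.0214075  -0.00123081 -0.00211701] [ 4.86221246e-02 -2.82137901e+01  3.29840720e+01  2.00970937e-01
  9.88352331e-04 -1.14423067e-04]
```

>>> {"op": "send_rows", "data": {"plan": [[51.0, 25.8, 0, 0, 0, 0, -1], [51.0, 25.8, 0, 0, 0, 0, -1], [51.0, 25.8, 0, 0, 0, 0, -1], [51.0, 25.8, 0, 0, 0, 0, -1], [51.0, 25.8, 0, 0, 0, 0, -1], [51.0, 25.8, 0, 0, 0, 0, -1], [51.0, 25.8, 0, 0, 0, 0, -1], [51.0, 25.8, 0, 0, 0, 0, -1], [51.0, 25.8, 0, 0, 0, 0, -1], [51.0, 25.8, 0, 0, 0, 0, -1], [51.0, 25.8, 0, 0, 0, 0, -1], [51.0, 25.8, 0, 0, 0, 0, -1], [51.0, 25.8, 0, 0, 0, 0, -1], [51.0, 25.8, 0, 0, 0, 0, -1], [51.0, 25.8, 0, 0, 0, 0, -1], [51.0, 25.8, 0, 0, 0, 0, -1], [51.0, 25.8, 0, 0, 0, 0, -1], [51.0, 25.8, 0, 0, 0, 0, -1], [51.0, 25.8, 0, 0, 0, 0, -1], [51.0, 25.8, 0, 0, 0, 0, -1]]}}

```text
t: 5.37
tcp_pos: [0.5736, 0.2917, 0.1408]
eef_rot: [0.0, 0.657, 0.754, 0.0]
ft_force: [0.3, -0.0, -0.2]
gripper_width: 0.0369
gripper_force: 40.2
```

```bash
python3 go.py 573.7,295.4,140,97.9;python3 - <<'E'
from h import *
T=toolT();cv2.imwrite('pics/w3.png',camera('wrist')[:,:,::-1])
E
```

```text
t 5.37 tcp [573.6 291.7 140.8] yaw 97.8
[0.37, 0.06, 0.08] [0.0, 0.0, -0.02] rows>= 0.1
```

View pics/w3.png

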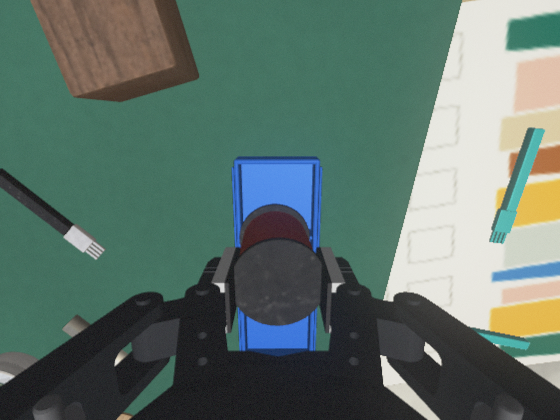

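The spool is held over the end bay. The tray's far outer corners are at (234,158) and (320,157).

Run:
```python
from h import *
T=toolT();p=unproj([[234,158],[320,157]],.040,'wrist',T)[:,:2]*1000;print(p)
y=np.array([-.1374,.9905]);m=p.mean(0);print([m-y*k for k in(34,98,162)])
p=unproj([[277,283]],T[2,3]+.024,'wrist',T)[:,:2]*1000;print(p)
```

```text
[[534.38673094 326.43361872]
 [600.77077577 336.27127857]]
[array([572.25035335, 297.67544865]), array([581.04395335, 234.28344865]), array([589.83755335, 170.89144865])]
[[572.90058794 293.76848693]]
```

>>> {"op": "send_rows", "data": {"plan": [[0.3, 0, 3, 0, 0, 0, -1], [0.3, 0, 6, 0, 0, 0, -1], [0.3, 0, 7.8, 0, 0, 0, -1], [0.3, 0, 8.4, 0, 0, 0, -1], [0.3, 0, 8.7, 0, 0, 0, -1], [0.3, 0, 8.7, 0, 0, 0, -1], [0.3, 0, 8.7, 0, 0, 0, -1]]}}

```text
t: 6.0
tcp_pos: [0.5735, 0.2956, 0.0546]
eef_rot: [0.0, 0.657, 0.754, 0.001]
ft_force: [-1.2, -0.9, 3.0]
gripper_width: 0.0369
gripper_force: 40.8
```

>>> {"op": "send_rows", "data": {"plan": [[0, 0, 0, 0, 0, 0, 1], [0, 0, 0, 0, 0, 0, 1], [0, 0, 0, 0, 0, 0, 1], [0, 0, 0, 0, 0, 0, 1], [0, 0, -1, 0, 0, 0, 1], [0, 0, -5, 0, 0, 0, 1], [0, 0, -8.7, 0, 0, 0, 1], [-26.4, -17.2, -8.7, 0, 0, 0, 1], [-26.4, -17.2, -8.7, 0, 0, 0, 1], [-26.4, -17.2, -8.7, 0, 0, 0, 1], [-26.4, -17.2, -8.7, 0, 0, 0, 1], [-26.4, -17.2, -8.7, 0, 0, 0, 1], [-26.4, -17.2, -8.7, 0, 0, 0, 1], [-26.4, -17.2, -8.7, 0, 0, 0, 1], [-26.4, -17.2, -8.7, 0, 0, 0, 1], [-26.4, -17.2, -8.7, 0, 0, 0, 1], [-26.4, -17.2, -8.7, 0, 0, 0, 1], [-26.4, -17.2, -8.7, 0, 0, 0, 1]]}}

```text
t: 7.5
tcp_pos: [0.4397, 0.011, 0.1411]
eef_rot: [0.0, 0.657, 0.754, 0.001]
ft_force: [-0.2, -0.2, 0.1]
gripper_width: 0.0855
gripper_force: 0.0
```

Run:
```python
from h import *
print(state()['t'],state()['ft_force'])
T=toolT();camera('wrist')
for s in silhouettes('wrist','yellow_spool')[:1]: print(T[:3,3],rect(s['pixels'],.074,'wrist',T))
camera('top')
for n in ['red_spool','yellow_spool']:
  for s in silhouettes('top',n)[:2]: print(n,s['score'],spoolfit(s['pixels'],.022))
```

```text
7.5 [-0.16489309 -0.21256191  0.14985772]
[0.43973387 0.0110335  0.14108637] [438.9  14.7  50.9  41.5  78.8]
red_spool 0.82 (array([573.6, 296.9]), np.float64(0.98))
```

>>> {"op": "send_rows", "data": {"plan": [[0, 0, 3.5, 0, 0, 0, 1], [0, 0, 6.5, 0, 0, 0, 1], [0, 0, 9.2, 0, 0, 0, 1], [0, 0, 9.2, 0, 0, 0, 1], [0, 0, 9.2, 0, 0, 0, -1], [0, 0, 9.2, 0, 0, 0, -1], [0, 0, 9.2, 0, 0, 0, -1], [0, 0, 9.2, 0, 0, 0, -1], [0, 0, 9.2, 0, 0, 0, -1], [0, 0, 9.2, 0, 0, 0, -1], [0, 0, 9.2, 0, 0, 0, -1], [0, 0, 6, 0, 0, 0, -1], [0, 0, 3, 0, 0, 0, -1], [0, 0, 0, 0, 0, 0, -1], [20.0, 17.1, 0, 0, 0, 0, -1], [20.0, 17.1, 0, 0, 0, 0, -1], [20.0, 17.1, 0, 0, 0, 0, -1], [20.0, 17.1, 0, 0, 0, 0, -1], [20.0, 17.1, 0, 0, 0, 0, -1], [20.0, 17.1, 0, 0, 0, 0, -1]]}}

```text
t: 9.42
tcp_pos: [0.5751, 0.2233, 0.141]
eef_rot: [0.0, 0.657, 0.754, 0.001]
ft_force: [0.9, -0.7, 0.4]
gripper_width: 0.0375
gripper_force: 40.2
```

>>> {"op": "send_rows", "data": {"plan": [[0, 0, 0, 0, 0, 0, -1], [0, 0, 0, 0, 0, 0, -1], [0, 0, 0, 0, 0, 0, -1]]}}

```text
t: 9.67
tcp_pos: [0.5737, 0.2213, 0.1402]
eef_rot: [-0.0, 0.657, 0.754, -0.0]
ft_force: [0.3, 0.1, -0.8]
gripper_width: 0.0375
gripper_force: 40.2
```

```bash
python3 go.py 582,233,53.5,97.9
```

```text
t 9.67 tcp [573.7 221.3 140.2] yaw 97.9
[1.05, 0.99, 8.67] [-0.01, 0.01, 0.0] rows>= 2.1
```

>>> {"op": "send_rows", "data": {"plan": [[1.05, 1.0, 1, 0, 0, 0, -1], [1.05, 1.0, 3.5, 0, 0, 0, -1], [1.05, 1.0, 6.5, 0, 0, 0, -1], [1.05, 1.0, 8, 0, 0, 0, -1], [1.05, 1.0, 8.65, 0, 0, 0, -1], [1.05, 1.0, 8.65, 0, 0, 0, -1], [1.05, 1.0, 8.65, 0, 0, 0, -1], [1.05, 1.0, 8.65, 0, 0, 0, -1]]}}

```text
t: 10.33
tcp_pos: [0.5829, 0.2322, 0.0554]
eef_rot: [0.001, 0.657, 0.754, 0.001]
ft_force: [-0.8, -0.5, -0.1]
gripper_width: 0.0374
gripper_force: 41.4
```

```bash
python3 go.py 582,233,140,97.9 432,-134,140,97.9; python3 -c "
from h import *
print(state()['ft_force'])"
```

```text
t 10.33 tcp [582.9 232.2  55.4] yaw 97.8
[0.09, -0.05, -8.46] [0.02, -0.0, -0.01] rows>= 2.0
[-34.23, -19.91, -8.52] [0.02, -0.0, -0.01] rows>= 9.7
[-0.80271093 -0.51661071 -0.12391202]
```

>>> {"op": "send_rows", "data": {"plan": [[0, 0, 0, 0, 0, 0, 1], [0, 0, 0, 0, 0, 0, 1], [0, 0, 0, 0, 0, 0, 1], [0, 0, 0, 0, 0, 0, 1], [0, 0, -1, 0, 0, 0, 1], [0, 0, -5, 0, 0, 0, 1], [0, 0, -8.5, 0, 0, 0, 1], [-34.2, -19.9, -8.5, 0, 0, 0, 1], [-34.2, -19.9, -8.5, 0, 0, 0, 1], [-34.2, -19.9, -8.5, 0, 0, 0, 1], [-34.2, -19.9, -8.5, 0, 0, 0, 1], [-34.2, -19.9, -8.5, 0, 0, 0, 1], [-34.2, -19.9, -8.5, 0, 0, 0, 1], [-34.2, -19.9, -8.5, 0, 0, 0, 1], [-34.2, -19.9, -8.5, 0, 0, 0, 1], [-34.2, -19.9, -8.5, 0, 0, 0, 1], [-34.2, -19.9, -8.5, 0, 0, 0, 1], [-34.2, -19.9, -8.5, 0, 0, 0, 1], [-34.2, -19.9, -8.5, 0, 0, 0, 1], [-34.2, -19.9, -8.5, 0, 0, 0, 1]]}}

```text
t: 12.0
tcp_pos: [0.4327, -0.1326, 0.1394]
eef_rot: [0.0, 0.657, 0.754, 0.0]
ft_force: [0.8, 0.4, -0.2]
gripper_width: 0.0856
gripper_force: 0.0
```

```bash
python3 go.py 432,-134,48.5,97.9
python3 - <<'E'
from h import *
T=toolT();camera('wrist')
for s in silhouettes('wrist','white_spool')[:1]: print(T[:3,3],rect(s['pixels'],.074,'wrist',T))
camera('top')
for n in ['red_spool','yellow_spool']:
  for s in silhouettes('top',n)[:2]: print(n,s['score'],spoolfit(s['pixels'],.022))
E
```

```text
t 12.0 tcp [ 432.7 -132.6  139.4] yaw 97.9
[-0.13, -0.09, 9.09] [0.01, -0.0, -0.0] rows>= 2.2
[ 0.43266433 -0.13262765  0.13940651] [ 432.1 -129.4   51.1   41.4   80.5]
red_spool 0.6 (array([572.5, 297.7]), np.float64(1.04))
yellow_spool 0.58 (array([581.6, 234.2]), np.float64(1.02))
```

>>> {"op": "send_rows", "data": {"plan": [[-0.1, 0, 3.5, 0, 0, 0, 1], [-0.1, 0, 6.5, 0, 0, 0, 1], [-0.1, 0, 9.1, 0, 0, 0, 1], [-0.1, 0, 9.1, 0, 0, 0, 1], [-0.1, 0, 9.1, 0, 0, 0, -1], [-0.1, 0, 9.1, 0, 0, 0, -1], [-0.1, 0, 9.1, 0, 0, 0, -1], [-0.1, 0, 9.1, 0, 0, 0, -1], [-0.1, 0, 9.1, 0, 0, 0, -1], [-0.1, 0, 9.1, 0, 0, 0, -1], [-0.1, 0, 9.1, 0, 0, 0, -1], [-0.1, 0, 6, 0, 0, 0, -1], [-0.1, 0, 3, 0, 0, 0, -1], [-0.1, 0, 0, 0, 0, 0, -1]]}}

```text
t: 13.42
tcp_pos: [0.4318, -0.1338, 0.1398]
eef_rot: [-0.0, 0.657, 0.754, -0.0]
ft_force: [2.1, -0.0, 0.3]
gripper_width: 0.0369
gripper_force: 40.0
```

>>> {"op": "send_rows", "data": {"plan": [[27.8, 19.8, 0, 0, 0, 0, -1], [27.8, 19.8, 0, 0, 0, 0, -1], [27.8, 19.8, 0, 0, 0, 0, -1], [27.8, 19.8, 0, 0, 0, 0, -1], [27.8, 19.8, 0, 0, 0, 0, -1], [27.8, 19.8, 0, 0, 0, 0, -1], [27.8, 19.8, 0, 0, 0, 0, -1], [27.8, 19.8, 0, 0, 0, 0, -1], [27.8, 19.8, 0, 0, 0, 0, -1], [27.8, 19.8, 0, 0, 0, 0, -1], [27.8, 19.8, 0, 0, 0, 0, -1], [27.8, 19.8, 0, 0, 0, 0, -1], [27.8, 19.8, 0, 0, 0, 0, -1], [27.8, 19.8, 0, 0, 0, 0, -1]]}}

```text
t: 14.58
tcp_pos: [0.5901, 0.1671, 0.1393]
eef_rot: [0.0, 0.657, 0.753, 0.0]
ft_force: [0.1, -0.4, -0.1]
gripper_width: 0.0368
gripper_force: 40.1
```

```bash
python3 go.py 590.5,169.7,53.5,97.9
```

```text
t 14.58 tcp [590.1 167.1 139.3] yaw 97.8
[0.25, 0.07, 8.58] [0.0, 0.0, -0.02] rows>= 2.1
```

>>> {"op": "send_rows", "data": {"plan": [[0.25, 0.1, 3, 0, 0, 0, -1], [0.25, 0.1, 6, 0, 0, 0, -1], [0.25, 0.1, 7.9, 0, 0, 0, -1], [0.25, 0.1, 8.6, 0, 0, 0, -1], [0.25, 0.1, 8.6, 0, 0, 0, -1], [0.25, 0.1, 8.6, 0, 0, 0, -1], [0.25, 0.1, 8.6, 0, 0, 0, -1], [0.25, 0.1, 8.6, 0, 0, 0, 1], [0.25, 0.1, 8.6, 0, 0, 0, 1], [0.25, 0.1, 8.6, 0, 0, 0, 1], [0.25, 0.1, 8.6, 0, 0, 0, 1], [0.25, 0.1, 7.6, 0, 0, 0, 1], [0.25, 0.1, 4, 0, 0, 0, 1], [0.25, 0.1, 0, 0, 0, 0, 1], [0.25, 0.1, 0, 0, 0, 0, 1]]}}

```text
t: 15.83
tcp_pos: [0.5958, 0.1722, 0.1493]
eef_rot: [0.005, 0.657, 0.754, 0.006]
ft_force: [1.7, 1.2, 2.5]
gripper_width: 0.0857
gripper_force: 0.0
```

```bash
python3 go.py 425.5,120.5,130,141.5
```

```text
t 15.83 tcp [595.8 172.2 149.3] yaw 97.9
[-2.77, -17.61, 1.66] [0.14, 0.05, -7.26] rows>= 6.1
```

>>> {"op": "send_rows", "data": {"plan": [[-2.6, -17.1, 0.9, 0, 0, -7.27, 1], [-2.6, -17.1, 0.9, 0, 0, -7.27, 1], [-2.6, -17.1, 0.9, 0, 0, -7.27, 1], [-2.6, -17.1, 0.9, 0, 0, -7.27, 1], [-2.6, -17.1, 0.9, 0, 0, -7.27, 1], [-2.6, -17.1, 0.9, 0, 0, -7.27, 1], [-2.6, -17.1, 0.9, 0, 0, -7.27, 1], [-2.6, -17.1, 0.9, 0, 0, -7.27, 1], [-2.6, -17.1, 0.9, 0, 0, -7.27, 1], [-2.6, -17.1, 0.9, 0, 0, -7.27, 1], [-2.6, -17.1, 0.9, 0, 0, -7.27, 1]]}}

```text
t: 16.75
tcp_pos: [0.4258, 0.1221, 0.1301]
eef_rot: [0.0, 0.33, 0.944, 0.0]
ft_force: [-0.5, -0.3, -0.3]
gripper_width: 0.0855
gripper_force: 0.0
```

Run:
```python
from h import *
T=toolT();im=camera('wrist');cv2.imwrite('pics/w4.png',im[:,:,::-1]);print(T[:3,3])
for s in silhouettes('wrist','glue_pen')[:1]: print('pen',rect(s['pixels'],.028,'wrist',T))
camera('top')
for n in ['red_spool','yellow_spool','white_spool']:
  for s in silhouettes('top',n)[:1]: print(n,s['score'],spoolfit(s['pixels'],.022))
```

```text
[0.42577531 0.12205554 0.13006645]
pen [425.  120.2  89.5  17.2 142. ]
red_spool 0.74 (array([577.2, 226. ]), np.float64(4.45))
yellow_spool 0.84 (array([581.5, 233.5]), np.float64(0.84))
white_spool 0.59 (array([592.3, 173.3]), np.float64(1.03))
```

View pics/w4.png

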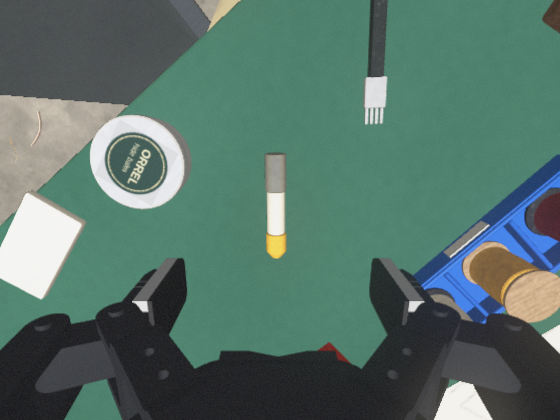

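Glue pen is under the gripper at (276,205), with the iron at (376,65). All three spools stand in the blue tray.

>>> {"op": "send_rows", "data": {"plan": [[0, 0, 4, 0, 0, 0, 0], [0, 0, 8, 0, 0, 0, 0], [0, 0, 10.5, 0, 0, 0, 0], [0, 0, 11, 0, 0, 0, 0], [0, 0, 11, 0, 0, 0, 0], [0, 0, 11, 0, 0, 0, -1], [0, 0, 11, 0, 0, 0, -1], [0, 0, 11, 0, 0, 0, -1], [0, 0, 11, 0, 0, 0, -1], [0, 0, 11, 0, 0, 0, -1], [0, 0, 11, 0, 0, 0, -1], [0, 0, 11, 0, 0, 0, -1]]}}

```text
t: 18.05
tcp_pos: [0.4264, 0.1221, 0.0211]
eef_rot: [0.001, 0.33, 0.944, 0.001]
ft_force: [-0.1, -0.6, 5.8]
gripper_width: 0.0157
gripper_force: 41.8
```

>>> {"op": "send_rows", "data": {"plan": [[0, 0, -3, 0, 0, 0, -1], [0, 0, -7, 0, 0, 0, -1], [0, 0, -10, 0, 0, 0, -1], [-22.6, 2.0, -10, 0, 0, 8.1, -1], [-22.6, 2.0, -10, 0, 0, 8.1, -1], [-22.6, 2.0, -10, 0, 0, 8.1, -1], [-22.6, 2.0, -10, 0, 0, 8.1, -1], [-22.6, 2.0, -10, 0, 0, 8.1, -1], [-22.6, 2.0, -10, 0, 0, 8.1, -1], [-22.6, 2.0, -10, 0, 0, 8.1, -1], [-22.6, 2.0, -10, 0, 0, 8.1, -1], [-22.6, 2.0, -10, 0, 0, 8.1, -1], [-22.6, 2.0, -10, 0, 0, 8.1, -1], [-22.6, 2.0, -10, 0, 0, 8.1, -1]]}}

```text
t: 19.22
tcp_pos: [0.6138, -0.0024, 0.1198]
eef_rot: [-0.0, 0.688, 0.726, -0.0]
ft_force: [0.3, -0.2, -1.3]
gripper_width: 0.0161
gripper_force: 41.1
```

```bash
python3 go.py 615.5,-3.5,25,93;python3 - <<'E'
from h import *
T=toolT();im=camera('wrist');cv2.imwrite('pics/w5.png',im[:,:,::-1])
E
```

```text
t 19.22 tcp [613.8  -2.4 119.8] yaw 93.1
[-0.12, 0.17, 9.48] [-0.0, -0.0, 0.01] rows>= 2.3
```

View pics/w5.png

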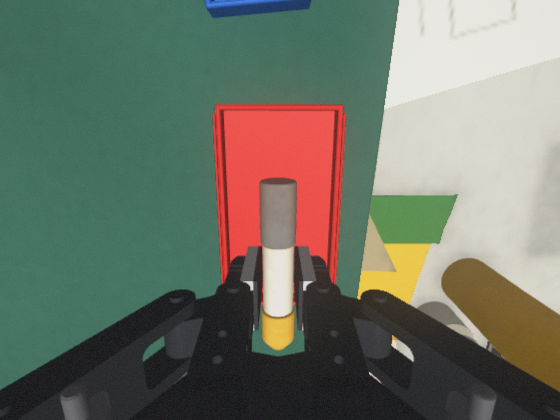

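The pen is held level and lined up over the red tray.

>>> {"op": "send_rows", "data": {"plan": [[-0.1, 0.2, 3.5, 0, 0, 0, -1], [-0.1, 0.2, 7, 0, 0, 0, -1], [-0.1, 0.2, 8.8, 0, 0, 0, -1], [-0.1, 0.2, 9.4, 0, 0, 0, -1], [-0.1, 0.2, 9.4, 0, 0, 0, -1], [-0.1, 0.2, 9.4, 0, 0, 0, -1], [-0.1, 0.2, 9.4, 0, 0, 0, -0.2], [-0.1, 0.2, 9.4, 0, 0, 0, -0.2], [-0.1, 0.2, 9.4, 0, 0, 0, -0.2], [-0.1, 0.2, 9.4, 0, 0, 0, -0.2], [-0.1, 0.2, 8, 0, 0, 0, -0.2], [-0.1, 0.2, 5, 0, 0, 0, -0.2], [-0.1, 0.2, 1, 0, 0, 0, -0.2], [-0.1, 0.2, -1, 0, 0, 0, 0], [-0.1, 0.2, -1, 0, 0, 0, 0]]}}

```text
t: 20.52
tcp_pos: [0.6207, -0.0044, 0.1375]
eef_rot: [0.005, 0.689, 0.725, 0.004]
ft_force: [0.7, -0.3, 1.2]
gripper_width: 0.0427
gripper_force: 0.0
```

```bash
python3 go.py 376.5,252.5,130,142.5
```

```text
t 20.52 tcp [620.7  -4.4 137.5] yaw 92.9
[26.91, -23.09, 0.41] [0.1, 0.07, -8.26] rows>= 8.5
```

>>> {"op": "send_rows", "data": {"plan": [[26.8, -22.5, 0, 0, 0, -8.23, 0], [26.8, -22.5, 0, 0, 0, -8.23, 0], [26.8, -22.5, 0, 0, 0, -8.23, 0], [26.8, -22.5, 0, 0, 0, -8.23, 0], [26.8, -22.5, 0, 0, 0, -8.23, 0], [26.8, -22.5, 0, 0, 0, -8.23, 0], [26.8, -22.5, 0, 0, 0, -8.23, 0], [26.8, -22.5, 0, 0, 0, -8.23, 0], [26.8, -22.5, 0, 0, 0, -8.23, 0], [26.8, -22.5, 0, 0, 0, -8.23, 0], [26.8, -22.5, 0, 0, 0, -8.23, 0], [26.8, -22.5, 0, 0, 0, -8.23, 0], [26.8, -22.5, 0, 0, 0, -8.23, 0], [26.8, -22.5, 0, 0, 0, -8.23, 0]]}}

```text
t: 21.68
tcp_pos: [0.3791, 0.2514, 0.1297]
eef_rot: [0.0, 0.324, 0.946, -0.0]
ft_force: [0.6, -0.8, -0.0]
gripper_width: 0.0426
gripper_force: 0.0
```

Run:
```python
from h import *
T=toolT();im=camera('wrist');cv2.imwrite('pics/w6.png',im[:,:,::-1]);print(T[:3,3])
for s in silhouettes('wrist','pricking_iron')[:2]: print(s['box'],rect(s['pixels'],.026,'wrist',T))
camera('top')
for s in silhouettes('top','glue_pen')[:1]: print('pen',s['score'],rect(s['pixels'],.032))
```

```text
[0.37909254 0.2513902  0.12965224]
[0.4931, 0.4751, 0.0327, 0.3017] [376.  253.3 107.   15.4 142.6]
pen 0.77 [616.5  -3.2  86.7  17.   91.7]
```

View pics/w6.png

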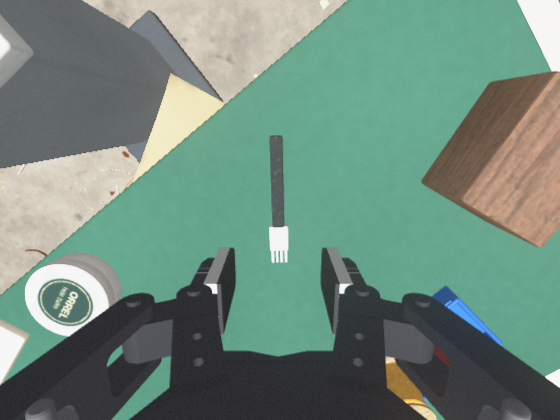

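The black iron lies along the gripper's axis, centred near (278,198), and the pen is settled in the red tray.

>>> {"op": "send_rows", "data": {"plan": [[0.35, 0, 4, 0, 0, -0.07, 0], [0.35, 0, 8, 0, 0, -0.07, 0], [0.35, 0, 10.4, 0, 0, -0.07, 0], [0.35, 0, 11, 0, 0, -0.07, 0], [0.35, 0, 11.05, 0, 0, -0.07, 0], [0.35, 0, 11.05, 0, 0, -0.07, -1], [0.35, 0, 11.05, 0, 0, -0.07, -1], [0.35, 0, 11.05, 0, 0, -0.07, -1], [0.35, 0, 11.05, 0, 0, -0.07, -1], [0.35, 0, 11.05, 0, 0, -0.07, -1], [0.35, 0, 11.05, 0, 0, -0.07, -1], [0.35, 0, 11.05, 0, 0, -0.07, -1], [0.35, 0, 9.5, 0, 0, -0.07, -1], [0.35, 0, 6.5, 0, 0, -0.07, -1], [0.35, 0, 3, 0, 0, -0.07, -1], [0.35, 0, 0, 0, 0, -0.07, -1], [0.35, 0, 0, 0, 0, -0.07, -1]], "squeeze": 60}}

```text
t: 23.3
tcp_pos: [0.3792, 0.2563, 0.1366]
eef_rot: [0.004, 0.32, 0.948, 0.004]
ft_force: [1.2, 0.2, -0.2]
gripper_width: 0.0078
gripper_force: 59.9
```

```bash
python3 go.py 604,-227,119,86.6;python3 - <<'E'
from h import *
T=toolT();im=camera('wrist')
for s in silhouettes('wrist','pricking_iron')[:2]: print(np.round(s['box'],3),rect(s['pixels'],T[2,3]+.008,'wrist',T))
E
```

```text
t 23.3 tcp [379.2 256.3 136.6] yaw 142.7
[-47.15, -24.86, 1.75] [0.12, -0.0, 9.35] rows>= 12.8
[0.495 0.607 0.056 0.467] [376.6 256.9 102.4  15.  143.4]
```

>>> {"op": "send_rows", "data": {"plan": [[-47.2, -24.3, 0, 0, 0, 9.33, -1], [-47.2, -24.3, 0, 0, 0, 9.33, -1], [-47.2, -24.3, 0, 0, 0, 9.33, -1], [-47.2, -24.3, 0, 0, 0, 9.33, -1], [-47.2, -24.3, 0, 0, 0, 9.33, -1], [-47.2, -24.3, 0, 0, 0, 9.33, -1], [-47.2, -24.3, 0, 0, 0, 9.33, -1], [-47.2, -24.3, 0, 0, 0, 9.33, -1], [-47.2, -24.3, 0, 0, 0, 9.33, -1], [-47.2, -24.3, 0, 0, 0, 9.33, -1], [-47.2, -24.3, 0, 0, 0, 9.33, -1], [-47.2, -24.3, 0, 0, 0, 9.33, -1], [-47.2, -24.3, 0, 0, 0, 9.33, -1], [-47.2, -24.3, 0, 0, 0, 9.33, -1], [-47.2, -24.3, 0, 0, 0, 9.33, -1], [-47.2, -24.3, 0, 0, 0, 9.33, -1], [-47.2, -24.3, 0, 0, 0, 9.33, -1], [-47.2, -24.3, 0, 0, 0, 9.33, -1], [-47.2, -24.3, 0, 0, 0, 9.33, -1]]}}

```text
t: 24.98
tcp_pos: [0.6036, -0.2235, 0.1301]
eef_rot: [-0.0, 0.726, 0.687, 0.0]
ft_force: [0.8, 0.6, -0.3]
gripper_width: 0.0078
gripper_force: 59.9
```

```bash
python3 go.py 604,-227,24,86.6;python3 - <<'E'
from h import *
T=toolT();im=camera('wrist');cv2.imwrite('pics/w7.png',im[:,:,::-1])
E
```

```text
t 24.98 tcp [ 603.6 -223.5  130.1] yaw 86.8
[-0.35, 0.06, 10.61] [0.0, -0.0, 0.04] rows>= 2.5
```

View pics/w7.png

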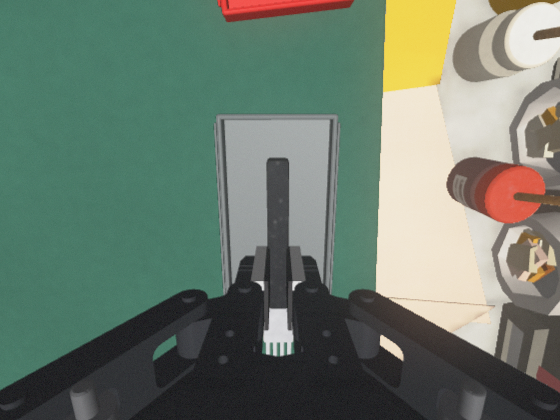

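The iron is held level over the grey tray.

>>> {"op": "send_rows", "data": {"plan": [[-0.3, 0, 3.5, 0, 0, 0, -1], [-0.3, 0, 7, 0, 0, 0, -1], [-0.3, 0, 9.8, 0, 0, 0, -1], [-0.3, 0, 10.5, 0, 0, 0, -1], [-0.3, 0, 10.5, 0, 0, 0, -1], [-0.3, 0, 10.6, 0, 0, 0, -1], [-0.3, 0, 10.6, 0, 0, 0, -0.4], [-0.3, 0, 10.6, 0, 0, 0, -0.4], [-0.3, 0, 10.6, 0, 0, 0, -0.4], [-0.3, 0, 10.6, 0, 0, 0, -0.4], [-0.3, 0, 9.5, 0, 0, 0, -0.4], [-0.3, 0, 6, 0, 0, 0, -0.4], [-0.3, 0, 2, 0, 0, 0, -0.4], [-0.3, 0, -3, 0, 0, 0, -0.4], [-0.3, 0, -3, 0, 0, 0, -0.4], [-0.3, 0, -3, 0, 0, 0, -0.4]]}}

```text
t: 26.37
tcp_pos: [0.6069, -0.2295, 0.1678]
eef_rot: [0.006, 0.727, 0.687, 0.002]
ft_force: [-1.1, -0.7, -0.1]
gripper_width: 0.0257
gripper_force: 0.0
```

Run:
```python
from h import *
T=toolT();im=camera('wrist')
for s in silhouettes('wrist','pricking_iron')[:1]: print(np.round(s['box'],3),rect(s['pixels'],.03,'wrist',T))
im=camera('top')
for s in silhouettes('top','glue_pen')[:1]: print('pen',s['score'],rect(s['pixels'],.032))
for n in ['red_spool','yellow_spool','white_spool']:
  for s in silhouettes('top',n)[:1]: print(n,s['score'],spoolfit(s['pixels'],.022))
cv2.imwrite('pics/top1.png',np.vstack([cv2.resize(im[165:350,80:480,::-1],None,fx=2,fy=2)]))
```

```text
[0.485 0.454 0.024 0.264] [ 604.3 -226.7  103.6   15.2   86. ]
pen 0.82 [617.1  -3.3  86.9  17.1  93. ]
red_spool 0.72 (array([573.3, 298. ]), np.float64(0.96))
yellow_spool 0.62 (array([581.3, 231.9]), np.float64(0.92))
white_spool 0.68 (array([591.9, 172.2]), np.float64(0.92))
```

View pics/top1.png

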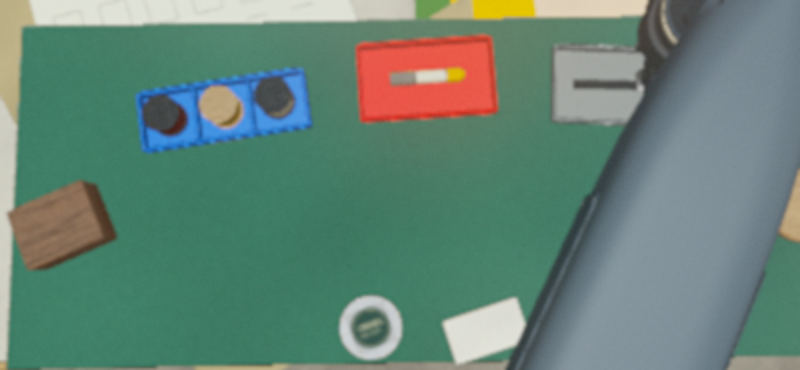

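The picture shows the spools upright in their three bays at crop (165,115), (220,105) and (273,97). The pen lies in the red tray at (428,75) and the iron in the grey tray at (605,84). All are within tolerance, and the gripper is clear.

```bash
python3 -c "
from cell import *
print(job_done())"
```

```text
the job is handed in; nothing more can be done
None
```

I handed the job in after about 26 s of robot time: in the last pictures the three spools stand one to a bay in the blue tray, the glue pen lies in the red tray and the black pricking iron in the grey tray, all released; no verdict came back.

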